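# Draw the long cell from the cell block and lay it in the probing stand

## Task

The long button-top cell is due for a resistance check. Swing the cell block's retaining bar well back, clear of all three wells, draw that one cell straight up out of its well, and lay it gently, not letting it drop or topple, in the sloping cradle of the probing stand, button end up, resting along both rods with its foot fully home on the brass contact. Leave the bar swung back, the two shorter cells in their wells and the other things on the table alone.

Things in the scene. Friction and masses are not known exactly. Their poses are not given: they have to be found in the camera images.
- block: Fixed grey plastic cell block, 100 mm (x) by 142 mm (y, -82 to +60), 92 mm high. Origin on the table under the middle well, z up. Three round vertical wells, 23 mm across, snug round the cells, stand in a row at y = -38, 0, +38 mm, x = 0; their floor is at height 12 mm. Above 54 mm height each well opens into a finger pocket (see point deck).
- bar (a joint): Angle of the retaining bar (aluminium, 16 mm wide, 7 mm thick, underside 3 mm above the deck) on its upright pivot at block x = 0, y = -68 mm. 0: along the block's +y over all three wells, no cell can be lifted. Grows as the free end swings to the block's +x (clockwise from above), 1.57 = along +x, stop at 1.9. Turns easily (0.05 N m friction), stays where left.
- bar_knob (a point): Grip point on the axis of the black upright round knob at the bar's free end, 128 mm from the pivot: the knob is 16 mm in diameter; from 7 mm below this point (narrow neck below) to 9 mm above it; the point is 115 mm above the table, the bar's upper face 13 mm below it.
- long_cell: The cell to test: white, round, 21.2 mm in diameter, 78 mm long with a small steel button (9 mm wide, 2 mm high, counted in) on top, about 70 g. Origin at the centre of its foot, z along it to the button. It stands in any one of the three wells, its top 2 mm below the deck (height 90 mm); it lifts freely.
- long_cell_top (a point): Centre of the button end of the long cell, 78 mm from its foot.
- short_cell_a: Shorter white cell, 21.2 mm in diameter, 70 mm long, flat top 10 mm below the deck; origin at the centre of its foot. Stays in its well.
- short_cell_b: Another shorter cell like short_cell_a. Stays in its well.
- stand: Probing stand: fixed grey base plate 80 mm (x) by 130 mm (y), top at 14 mm, which carries the sloping cradle on a 14 mm wide column; two brass binding posts 18 mm high at y = -45 mm. Origin on the table under its centre, z up.
- cradle: Sloping cradle on the stand, open above. Origin: where the centre of the cell's foot belongs, on the brass contact (at stand y +35 mm, height 46 mm). z: up along the cradle, 32 degrees from vertical, leaning to the stand's -y; y: square out of its open upper side; x: the stand's x. A cell lying home has its foot at the origin and its axis along z.
- caliper: Bystander: caliper 200 mm long, 12 mm high, lying on the table behind the work.
- tape_roll: Bystander: roll of tape, 57 mm across, 24 mm high.
- solder_spool: Bystander: small spool of solder, 46 x 65 mm, 15 mm high.
- driver_blue: Bystander: small screwdriver with a blue handle, 132 mm long, lying to the left of the stand.
- deck (a point): Point on the block's top face over the middle well. Finger pockets: at each well a slot from the deck 38 mm down, 28 mm wide (y) and 87 mm long (x, +-43.5), open only upward, leaves 33 mm for a finger before and behind the cell. Fingers go in vertically, closing along the block's x, opened little wider than the cell so that their backs clear the pocket's ends.
- rods_end (a point): Upper end of the cradle, midway between its two steel rods (6 mm thick, centres at cradle x +-6.5, y -12 mm, from the foot to z 64 mm). Rods and column are at most 19 mm wide (x), narrower than the cell: fingers closing along x straddle them. Black foot block: 30 mm wide (x), y -23 to +11, below z -1.5 mm. A cell let go just above its seat slides home.
Things that resemble listed ones, but are neither listed nor needed, are in the scene too. What is shaped like the stand but red is not meant.

How it is judged:
On the way, in this order (a step that is already met when the one before it is completed fails the run):
1. the retaining bar is swung back, clear of the wells (more than 1.1 rad) (value of joint bar above 1.1 rad), for 0.1 s.
2. the long cell is drawn straight up, its foot above the deck and within 15 degrees of upright (z of long_cell in the frame of block above 0.093 m and angle between long_cell's own z axis and vertical below 0.26 rad), for 0.1 s.
At the end, for the whole second after the job is handed in: The long cell rests still in the cradle, button end up: its foot within 4 mm of the seat in each direction, its axis within 0.06 rad of the cradle's; the bar is still swung back more than 1.1 rad and the two shorter cells are in their wells (within 15 mm of their start) (x of long_cell in the frame of cradle between -0.004 and 0.004 m and y of long_cell in the frame of cradle between -0.004 and 0.004 m and z of long_cell in the frame of cradle between -0.004 and 0.004 m and z of long_cell_top in the frame of cradle above 0.073 m and angle between the z axis of long_cell and the z axis of cradle, either way round below 0.06 rad and linear speed of long_cell below 0.02 m/s and value of joint bar above 1.1 rad and distance of each of short_cell_a, short_cell_b from where it was at the start of the episode below 0.015 m); the robot touches nothing.
It fails at once if a shorter cell is pulled out of its well (moved more than 30 mm) (distance of any of short_cell_a, short_cell_b from where it was at the start of the episode above 0.03 m).
It fails at once if the long cell is pushed or dropped hard on the stand (more than 50 N) (contact force between long_cell and stand above 50 N).
It fails at once if the long cell drops or topples into the cradle: not held, touching the stand and still more than 15 degrees off the cradle's slope (contact force between long_cell and stand above 0.3 N and contact force between the fingers and long_cell below 0.05 N and angle between the z axis of long_cell and the z axis of cradle, either way round above 0.26 rad).
It fails at once if a bystander is moved more than 30 mm (distance of any of caliper, tape_roll, solder_spool, driver_blue from where it was at the start of the episode above 0.03 m).
It also fails if it takes over 50 s, if anything falls off the work surface, if the arm or the gripper's body presses on something with over 40 N, if the wrist force passes 120 N, or if a joint passes its speed limit or range.

## Robot

A 6-joint arm with a two-finger parallel gripper is mounted at the origin on a cart in front of the work surface, level with it; the furniture and walls round the work are solid. World frame = base frame: x ahead of the robot, y to its left, z up, the work surface at z = 0. Lengths are in m, angles in rad, forces in N, time in s.
With the tool pointing down it reaches from about 0.275 to 0.725 m from the base axis. Payload 15.9 kg.
Tool frame: the origin (TCP) lies midway between the tips of the shut fingers; the grasp point (between the pads) lies 19 mm behind it (env.grip_depth is the z of the grasp point in the tool frame, in m); z points along the fingers, y is the line along which they close (so a half turn about z gives the same grasp; the last joint's range is limited). The gripper opens to 85 mm and grips with 20 to 120 N. Pads are 22 mm wide; open, the fingers measure 114 mm over their backs; the gripper's body (76 mm by 85 mm) begins 54 mm behind the grasp point. The pads swing forward as they close: fully open they stand 13 mm farther back than shut.
Start: joints at [-1.16, 0.213, -0.034, 1.323, 0, 1.571], TCP at [0.2, -0.458, 0.231] pointing down, gripper open.
Joint ranges: [-2.98, 2.98], [-0.74, 1.72], [-1.14, 1.35], [-2.1, 2.04], [-1.57, 1.44], [-3.14, 3.14]. Speed limits (rad/s): [1.89, 1.89, 2.39, 2.57, 3.14, 3.14].

## Interface

Orientations are given as a rotation vector (axis times angle).
In Python, from bench import telemetry, viewer, env gives the robot as it stands.
- The arm moves only by the tool arm_command, never from a script. Its arguments are lists of equal length, an entry for each row: "dp": the shift along the tool's x, y, z in cm, a list of three; "yaw": the turn about the tool's z in rad; "grip": the finger opening in cm, from 0 to 8.54. A call has 1 to 12 rows; each row is the pose to reach, as a shift and turn from the pose commanded when the call began, along the tool's axes at that moment; what a row does not reach only later rows make up. A row lasts 1/8 s, in which the tool goes at most 62.5 mm and 10.7 degrees, less where a joint would pass 70% of its speed; a pose out of reach is approached as far as the arm can. A call with a gripper value outside its range is refused whole. The fingers move at their own pace and stop on an object; the grip force is fixed at half the most. Time passes only in rows, so rows that repeat a pose let the fingers close. It gives the time, the measured TCP pose, the force, the opening and the grip force at its end, in the units of the state.
- telemetry.observe(): the state, without advancing time (a new reading comes with each control period).
- viewer.get_image(name): name is "side" or "top"; returns the picture (400x640x3 uint8, red, green, blue); there is no depth.
- viewer.get_calibration(name): a dict with "fx", "fy", "cx", "cy" (pixels), "eye" and "rotation" of the camera in the world. Camera axes: x right, y up, looking along -z (the intrinsics and any distortion apply to the point x, -y, -z); pixel columns grow to the right and rows downward; lengths in m; the calibration is good to about 2 mm. A picture is of the moment at which its call begins. get_calibration takes no time and is no camera call.
- env.job_done(): hands the job in; it is judged then, once.
The state is a dict: "t": time; "joint_pos": joint angles; "joint_vel": joint speeds; "tau": joint torques, N m; "tcp_pos": TCP position; "tool_rot": TCP orientation; "wrist_force": force on the tool from outside, world axes, zero at the start; "wrist_torque": the same for the moment, N m; "gripper_width": finger opening in m; "grip_force": force on a finger pad.
Only numpy, scipy, OpenCV 4.12 (cv2) and the standard library are available. Lean on these libraries where they do the work, as an engineer would, in place of code of your own. Each camera call takes 0.05 s, during which the arm holds its last target. There are 200 camera calls.

## Working session

There is one attempt and no reset: what is moved stays moved. The work goes in short steps, Python scripts to look and compute and a tool call to move; the robot and the scene stay as the last step left them, time stands still between calls to the robot, and variables do not carry over. Pictures are saved under pics/ and viewed, at most 11 in all, crops included, and the job is handed in when it is done.

Besides the shell and the picture viewer there is one more tool, called after "Call:" as a command line: name --pt "numbers of a row" for each row, then --argument value for the rest. arm_command: Moves the arm, as the interface text tells. Its arguments: {"type":"object","properties":{"dp":{"type":"array"},"yaw":{"type":"array"},"grip":{"type":"array"}},"required":["dp","yaw","grip"]}

```bash
mkdir -p pics; python3 - <<'E'
from bench import telemetry, viewer, env
import cv2,numpy as np
for n in("side","top"):
    c=viewer.get_calibration(n);print(n,{k:np.round(np.array(v),4).tolist() if not isinstance(v,str) else v for k,v in c.items()})
    im=viewer.get_image(n);cv2.imwrite(f"pics/{n}0.png",im[:,:,::-1])
s=telemetry.observe();print(s);print(env.grip_depth)
E
```

```text
side {'fx': 378.9132, 'fy': 378.9132, 'cx': 319.4199, 'cy': 202.0181, 'eye': [0.3366, 0.9035, 0.8988], 'rotation': [0.1188, -1.1474, -2.679]}
top {'fx': 439.3376, 'fy': 439.3376, 'cx': 322.392, 'cy': 196.6559, 'eye': [0.3571, 0.0669, 1.1662], 'rotation': [0.1302, -0.1321, -1.5869]}
{'t': 0.1, 'joint_pos': array([-1.15996048e+00,  2.13282210e-01, -3.50124394e-02,  1.32349621e+00,
       -8.69315215e-06,  1.57079594e+00]), 'joint_vel': array([ 1.98258446e-05, -2.42250059e-03,  1.39511806e-03,  1.16208008e-03,
       -1.21668983e-03, -4.42279876e-05]), 'tau': array([ 4.32207953e-04, -6.87247252e+01,  4.87808204e+01,  1.21934758e-02,
       -4.98685807e-06,  3.11271810e-05]), 'tcp_pos': array([ 0.19955912, -0.45810495,  0.23087162]), 'tool_rot': array([-3.07459170e+00, -6.40612855e-01,  3.31918119e-04]), 'wrist_force': array([ 0.37964791,  0.53254869, -0.10267952]), 'wrist_torque': array([ 0.01237635, -0.01164811, -0.00128579]), 'grip_force': 0.0, 'gripper_width': 0.08560403961311483}
-0.0187
```

View pics/top0.png

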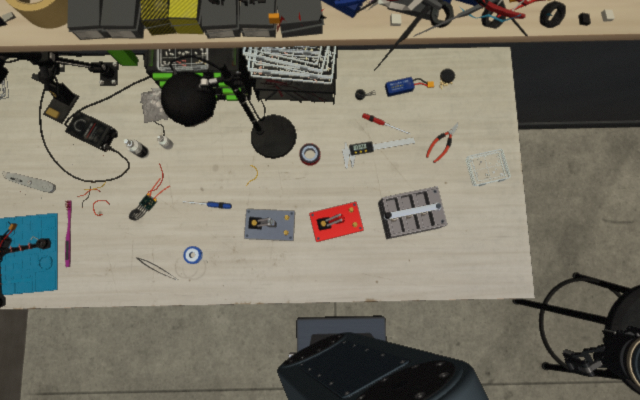

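View pics/side0.png

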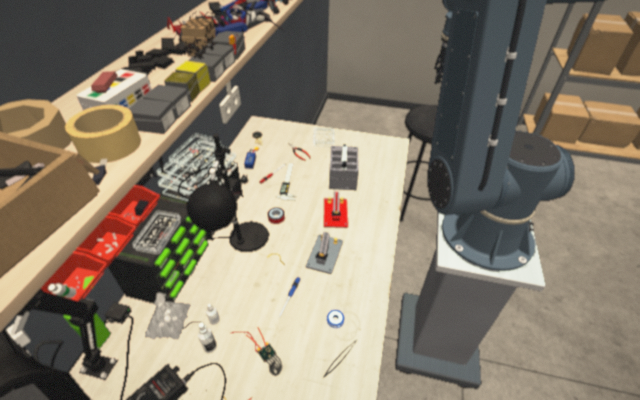

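The top view shows the grey block at about (413,212), the grey stand at about (270,224), and the red decoy at about (336,222). The side view has the block at (344,167) and the stand at (323,252). I'll zoom in on these.

```bash
python3 - <<'E'
import cv2,numpy as np
t=cv2.imread("pics/top0.png");s=cv2.imread("pics/side0.png")
a=cv2.resize(t[180:245,372:452],None,fx=5,fy=5,interpolation=cv2.INTER_CUBIC)
b=cv2.resize(t[200:245,240:300],None,fx=6,fy=6,interpolation=cv2.INTER_CUBIC)
c=cv2.resize(s[135:200,310:380],None,fx=4,fy=4,interpolation=cv2.INTER_CUBIC)
d=cv2.resize(s[225:280,290:360],None,fx=5,fy=5,interpolation=cv2.INTER_CUBIC)
o=np.zeros((600,800,3),np.uint8)
for im,(x,y) in((a,(0,0)),(b,(410,0)),(c,(0,330)),(d,(410,320))):
    o[y:y+im.shape[0],x:x+im.shape[1]]=im[:600-y,:800-x]
cv2.imwrite("pics/crop0.png",o)
E
```

```text
(no output)
```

View pics/crop0.png

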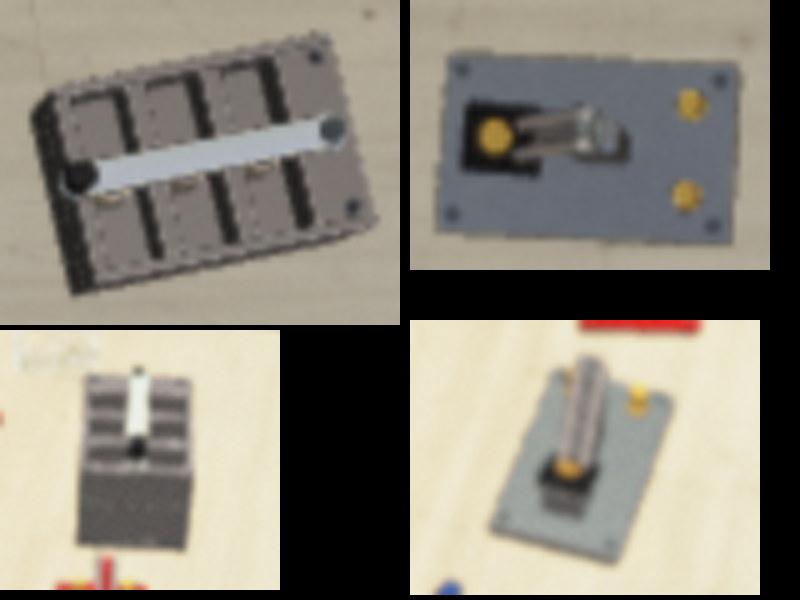

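```bash
cat >h.py <<'E'
import cv2,numpy as np
from scipy.spatial.transform import Rotation as R
from bench import telemetry,viewer,env
C={n:viewer.get_calibration(n) for n in("side","top")}
def w(n,p,z):
    c=C[n];p=np.atleast_2d(np.asarray(p,float))
    d=np.c_[(p[:,0]-c["cx"])/c["fx"],-(p[:,1]-c["cy"])/c["fy"],-np.ones(len(p))]
    M=np.array(c["rotation"]);M=M if M.shape==(3,3) else R.from_rotvec(M).as_matrix()
    d=d@M.T;e=np.array(c["eye"]);return e+d*((z-e[2])/d[:,2:])
def cr(p,f,o,a=(0,0)):  # crop-sheet pixel -> image pixel
    return (np.atleast_2d(p)-np.array(a)+.5)/f-.5+np.array(o)
E
python3 - <<'E'
from h import *
np.set_printoptions(precision=4,suppress=True)
def rep(n,q,z,l):
    P=w(n,q,z)[:,:2];print(l,n,P.tolist() if 0 else P.round(4).tolist(),"c",P.mean(0),"sides",np.linalg.norm(np.roll(P,-1,0)-P,axis=1),
     "ang",[round(float(np.degrees(np.arctan2(*(np.roll(P,-1,0)-P)[i][::-1]))),1) for i in range(len(P))])
# stand masks
for n,roi in(("top",(200,245,240,300)),("side",(225,285,285,365))):
    im=cv2.imread(f"pics/{n}0.png");y0,y1,x0,x1=roi;s=im[y0:y1,x0:x1].astype(int)
    m=((s[...,2]-s[...,0])<8).astype(np.uint8) # wood is warm
    m&=(s.sum(2)<620).astype(np.uint8)
    k=cv2.morphologyEx(m,cv2.MORPH_OPEN,np.ones((3,3),np.uint8))
    c=max(cv2.findContours(k,0,1)[0],key=cv2.contourArea)
    h=cv2.convexHull(c)
    q=cv2.approxPolyDP(h,4,True)[:,0]+[x0,y0];print(n,q.tolist())
    if n=="top": q2=cv2.boxPoints(cv2.minAreaRect(h))+[x0,y0];rep(n,q2,.014,"stand rect")
rep("top",cr([[447,52],[741,63],[731,243],[436,232]],6,(240,200),(410,0)),.014,"stand pick")
rep("side",cr([[556,371],[674,401],[616,563],[490,530]],5,(290,225),(410,320)),.014,"stand pick")
rep("top",cr([[685,196],[690,104]],6,(240,200),(410,0)),.032,"posts")
rep("top",cr([[494,136]],6,(240,200),(410,0)),.046,"contact")
rep("top",cr([[50,93],[325,35],[378,222],[93,275]],5,(372,180)),.092,"deck")
rep("side",cr([[84,377],[191,380],[190,474],[82,470]],4,(310,135),(0,330)),.092,"deck")
rep("top",cr([[80,177],[332,128]],5,(372,180)),.117,"knob,pivot")
rep("side",cr([[137,447],[138,373]],4,(310,135),(0,330)),.115,"knob,pivot")
# bar
im=cv2.imread("pics/top0.png")[180:245,372:452].astype(int)
m=((im.min(2)>135)&(im[...,0]-im[...,2]>0)).astype(np.uint8)
c=max(cv2.findContours(m,0,1)[0],key=cv2.contourArea)
rep("top",cv2.boxPoints(cv2.minAreaRect(c))+[372,180],.102,"bar")
E
```

```text
top [[247, 209], [293, 211], [292, 240], [245, 238]]
stand rect top [[0.4449, 0.2701], [0.523, 0.2672], [0.5145, 0.1389], [0.4366, 0.1432]] c [0.4798 0.2049] sides [0.0782 0.1286 0.0781 0.1271] ang [-2.1, -93.8, 176.9, 86.3]
side [[339, 245], [330, 271], [307, 266], [317, 240], [331, 238]]
stand pick top [[0.5238, 0.267], [0.5162, 0.1373], [0.4372, 0.1425], [0.4445, 0.2711]] c [0.4804 0.2045] sides [0.1299 0.0793 0.1289 0.0793] ang [-93.3, 176.3, 86.7, -3.0]
stand pick side [[0.5106, 0.1449], [0.4349, 0.1506], [0.4435, 0.2763], [0.5185, 0.2717]] c [0.4769 0.2109] sides [0.0759 0.126  0.0751 0.1271] ang [175.7, 86.1, -3.5, -93.6]
posts top [[0.4565, 0.1609], [0.4963, 0.1585]] c [0.4764 0.1597] sides [0.0399 0.0399] ang [-3.5, 176.5]
contact top [[0.4825, 0.2411]] c [0.4825 0.2411] sides [0.] ang [0.0]
deck top [[0.5308, -0.0829], [0.5573, -0.221], [0.4635, -0.241], [0.4403, -0.1001]] c [ 0.498  -0.1612] sides [0.1406 0.096  0.1429 0.0921] ang [-79.1, -167.9, 99.3, 10.7]
deck side [[0.555, -0.214], [0.4598, -0.2343], [0.4381, -0.0999], [0.5276, -0.0821]] c [ 0.4951 -0.1576] sides [0.0974 0.1361 0.0913 0.1347] ang [-168.0, 99.2, 11.3, -78.3]
knob,pivot top [[0.4856, -0.0921], [0.5069, -0.2147]] c [ 0.4963 -0.1534] sides [0.1245 0.1245] ang [-80.1, 99.9]
knob,pivot side [[0.4842, -0.0955], [0.5037, -0.2003]] c [ 0.4939 -0.1479] sides [0.1065 0.1065] ang [-79.5, 100.5]
bar top [[0.4942, -0.1006], [0.5142, -0.2118], [0.5008, -0.2136], [0.4809, -0.1026]] c [ 0.4975 -0.1572] sides [0.113  0.0135 0.1128 0.0134] ang [-79.8, -172.3, 100.2, 8.7]
```

```bash
cat >>h.py <<'E'
def go(xyz,deg,p0=None,rv=None):
    """dp (cm, tool axes) and yaw to put TCP at xyz with closing line at world angle deg"""
    s=telemetry.observe();p=s["tcp_pos"];M=R.from_rotvec(s["tool_rot"]).as_matrix()
    a=np.degrees(np.arctan2(M[1,1],M[0,1]));y=(a-deg+90)%180-90
    return (M.T@(np.array(xyz)-p)*100).round(2).tolist(),round(float(np.radians(y)),3)
def blk(v,o=(.496,-.150),deg=10.2):
    c,s=np.cos(np.radians(deg)),np.sin(np.radians(deg));v=np.array(v)/1000
    return [o[0]+c*v[0]-s*v[1],o[1]+s*v[0]+c*v[1],v[2]]
E
python3 - <<'E'
from h import *
k=blk([0,60,150]);print(k,go(k,10.2),telemetry.observe()["joint_pos"])
E
```

```text
[np.float64(0.485374915580825), np.float64(-0.09094826352184548), np.float64(0.15)] ([40.87, -22.24, 8.11], -1.338) [-1.15996048e+00  2.13282210e-01 -3.50124394e-02  1.32349621e+00
 -8.69315215e-06  1.57079594e+00]
```

Call:
arm_command --pt "6 -3 0" --pt "12 -6 0" --pt "18 -9 0" --pt "24 -12 0" --pt "30 -16 2" --pt "36 -19 4" --pt "40.87 -22.24 8.11" --pt "40.87 -22.24 8.11" --pt "40.87 -22.24 8.11" --pt "40.87 -22.24 8.11" --pt "40.87 -22.24 8.11" --pt "40.87 -22.24 8.11" --yaw '[-0.18,-0.36,-0.54,-0.72,-0.9,-1.08,-1.25,-1.338,-1.338,-1.338,-1.338,-1.338]' --grip '[4.5,4.5,4.5,4.5,4.5,4.5,4.5,4.5,4.5,4.5,4.5,4.5]'

```text
t: 1.6
tcp_pos: [0.4855, -0.0921, 0.1508]
tool_rot: [2.017, 2.408, 0.001]
wrist_force: [-0.2, 0.6, -0.0]
gripper_width: 0.0449
grip_force: 0.0
```

```bash
python3 - <<'E'
from h import *
s=telemetry.observe();print(s["t"],s["tcp_pos"],s["gripper_width"],go(blk([0,60,106]),10.2))
o=[]
for n,(x,y) in(("top",(345,150)),("side",(290,110))):
    im=viewer.get_image(n)[:,:,::-1];cv2.imwrite(f"pics/{n}1.png",im);o.append(cv2.resize(im[y:y+100,x:x+115],None,fx=3.4,fy=3.4,interpolation=cv2.INTER_CUBIC))
cv2.imwrite("pics/crop1.png",np.hstack(o))
E
```

```text
1.6 [ 0.48549173 -0.09205074  0.15075332] 0.044899184901260276 ([0.11, 0.0, 4.48], -0.002)
```

View pics/crop1.png

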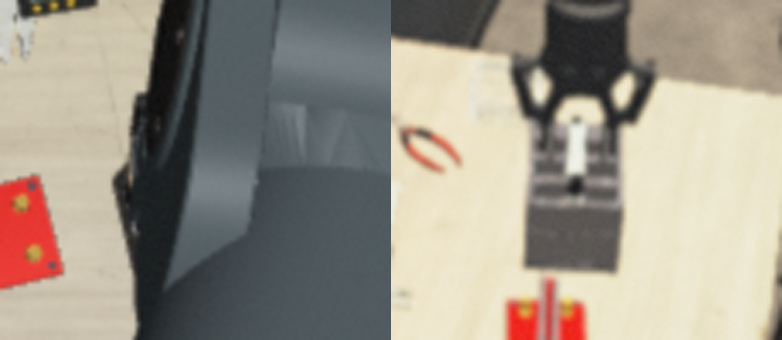

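The side view shows the open fingers straddling the knob at about (575,185) in the crop. I'll go down and close on it.

Call:
arm_command --pt "0.1 0 2.3" --pt "0.1 0 4.5" --pt "0.1 0 4.5" --pt "0.1 0 4.5" --pt "0.1 0 4.5" --pt "0.1 0 4.5" --pt "0.1 0 4.5" --yaw '[0,0,0,0,0,0,0]' --grip '[4.5,4.5,4.5,1.2,1.2,1.2,1.2]'

```text
t: 2.58
tcp_pos: [0.4861, -0.0904, 0.1063]
tool_rot: [2.014, 2.409, 0.002]
wrist_force: [-0.6, 0.1, 5.2]
gripper_width: 0.0136
grip_force: 58.4
```

Call:
arm_command --pt "-0.06 1.28 0" --pt "-0.25 2.54 0" --pt "-0.57 3.78 0" --pt "-1.01 4.98 0" --pt "-1.57 6.14 0" --yaw '[0,0,0,0,0]' --grip '[1.2,1.2,1.2,1.2,1.2]'

```text
t: 3.2
tcp_pos: [0.5493, -0.0949, 0.1063]
tool_rot: [2.015, 2.409, 0.001]
wrist_force: [-3.2, -2.7, 5.3]
gripper_width: 0.0137
grip_force: 59.2
```

```bash
python3 - <<'E'
from h import *
o=[]
for n,(x,y) in(("top",(345,150)),("side",(290,110))):
    im=viewer.get_image(n)[:,:,::-1];cv2.imwrite(f"pics/{n}2.png",im);o.append(cv2.resize(im[y:y+100,x:x+115],None,fx=3.4,fy=3.4,interpolation=cv2.INTER_CUBIC))
cv2.imwrite("pics/crop2.png",o[1])
E
```

```text
(no output)
```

View pics/crop2.png

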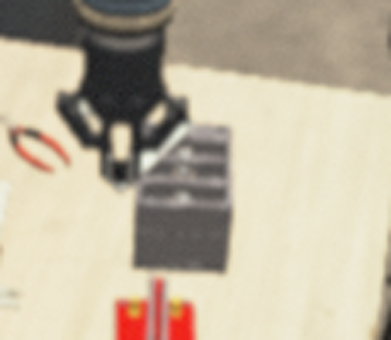

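The bar follows the gripper. I'll carry on round to about 1.75 rad.

Call:
arm_command --pt "-0.85 1.35 0" --pt "-1.86 2.58 0" --pt "-3.03 3.68 0" --pt "-4.31 4.63 0" --pt "-5.71 5.41 0" --pt "-7.19 6.01 0" --pt "-8.74 6.42 0" --pt "-10.32 6.63 0" --pt "-11.92 6.64 0" --pt "-13.51 6.46 0" --pt "-13.51 6.46 0" --yaw '[0,0,0,0,0,0,0,0,0,0,0]' --grip '[1.2,1.2,1.2,1.2,1.2,1.2,1.2,1.2,1.2,1.2,1.2]'

```text
t: 4.68
tcp_pos: [0.6346, -0.2175, 0.106]
tool_rot: [-2.016, -2.407, 0.002]
wrist_force: [-14.1, 2.4, 11.0]
gripper_width: 0.0137
grip_force: 61.9
```

Call:
arm_command --pt "0 0 0" --pt "0 0 0" --pt "0 0 0" --pt "0 0 -3" --pt "0 0 -6" --pt "0 0 -9" --pt "-2 -6 -10" --pt "-4 -12 -10" --pt "-6 -18 -10" --pt "-6 -24 -10" --pt "-6 -24 -10" --yaw '[0,0,0,0,0,0,0,0,0,0,0]' --grip '[4.5,4.5,4.5,4.5,4.5,4.5,4.5,4.5,4.5,4.5,4.5]'

```text
t: 6.05
tcp_pos: [0.4072, -0.3185, 0.2057]
tool_rot: [-2.019, -2.407, 0.001]
wrist_force: [1.5, -0.1, 0.3]
gripper_width: 0.0448
grip_force: 0.0
```

```bash
python3 - <<'E'
from h import *
o=[]
for n,(x,y) in(("top",(372,165)),("side",(305,125))):
    im=viewer.get_image(n)[:,:,::-1];cv2.imwrite(f"pics/{n}3.png",im);o.append(cv2.resize(im[y:y+80,x:x+80],None,fx=5,fy=5,interpolation=cv2.INTER_CUBIC))
cv2.imwrite("pics/crop3.png",np.hstack(o))
E
```

```text
(no output)
```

View pics/crop3.png

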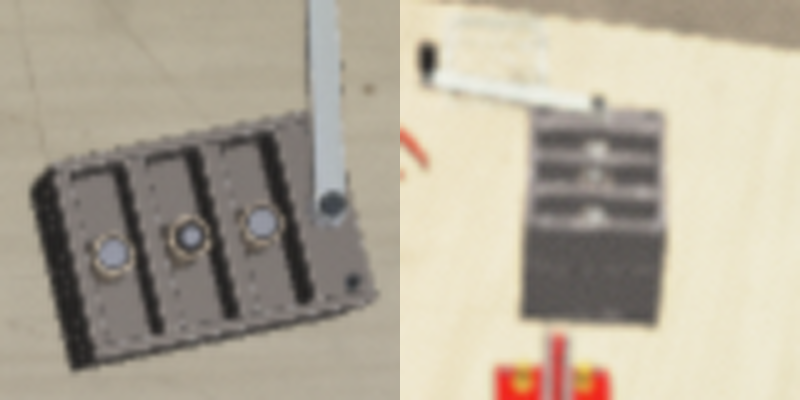

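The bar is swung back. The cells are at (113,252), (190,237) and (262,223) in the left crop. Only the middle one shows a small button, so that is the long cell.

```bash
python3 - <<'E'
from h import *
P=cr([[113,252],[190,237],[262,223],[595,175]],5,(372,165))
A=w("top",P[[0]],.082)[0];B=w("top",P[[1]],.090)[0];D=w("top",P[[2]],.082)[0]
print(A,B,D,np.linalg.norm(A-D),(A+D)/2,np.degrees(np.arctan2(*(A-D)[[1,0]])))
im=cv2.imread("pics/top3.png");g=im[165:245,372:452]
# refined: bluish-grey cell caps
m=((g[...,0].astype(int)-g[...,2]>-2)&(g.min(2)>120)).astype(np.uint8)
n,_,st,c=cv2.connectedComponentsWithStats(m)
for i in range(1,n):
    if st[i,4]>4: print(st[i,4],c[i]+[372,165],w("top",c[i]+[372,165],.082 if i else 0)[0],w("top",c[i]+[372,165],.09)[0])
print(cr([[513,172]],1,(0,0)),w("side",cr([[597,176]],5,(305,125),(400,0)),.09))
o=[B[0],B[1]];print(go(blk([0,0,110],o),10.2))
E
```

```text
[ 0.48953802 -0.11377178  0.082     ] [ 0.49524752 -0.15080562  0.09      ] [ 0.5025743  -0.18864388  0.082     ] 0.0759985254526915 [ 0.49605616 -0.15120783  0.082     ] 99.87698167261534
221 [436.81447964 185.60180995] [ 0.56170639 -0.22433004  0.082     ] [ 0.56019655 -0.22218132  0.09      ]
22 [423.90909091 209.09090909] [ 0.50285276 -0.18843359  0.082     ] [ 0.5017772  -0.18654974  0.09      ]
8 [409.875 211.875] [ 0.49657395 -0.15312427  0.082     ] [ 0.49554472 -0.15150097  0.09      ]
23 [394.         215.17391304] [ 0.48911326 -0.11325447  0.082     ] [ 0.48813908 -0.11192537  0.09      ]
[[513. 172.]] [[ 0.49289557 -0.15020462  0.09      ]]
([14.99, 11.28, 9.57], -0.001)
```

Call:
arm_command --pt "4 3 0" --pt "8 6 2" --pt "12 9 4" --pt "14.97 11.32 6" --pt "14.97 11.32 7" --pt "14.97 11.32 7" --pt "14.97 11.32 7" --yaw '[0,0,0,0,0,0,0]' --grip '[4.5,4.5,4.5,4.5,4.5,4.5,4.5]'

```text
t: 7.02
tcp_pos: [0.4958, -0.1512, 0.1357]
tool_rot: [2.016, 2.409, 0.0]
wrist_force: [0.3, -0.6, 0.5]
gripper_width: 0.0453
grip_force: 0.0
```

```bash
python3 - <<'E'
from h import *
print(go(blk([0,0,58],[.4957,-.151],10),10))
im=viewer.get_image("side")[:,:,::-1];cv2.imwrite("pics/side4.png",im)
cv2.imwrite("pics/crop4.png",cv2.resize(im[100:210,290:400],None,fx=5,fy=5,interpolation=cv2.INTER_CUBIC))
E
```

```text
([0.02, -0.01, 7.77], 0.003)
```

View pics/crop4.png

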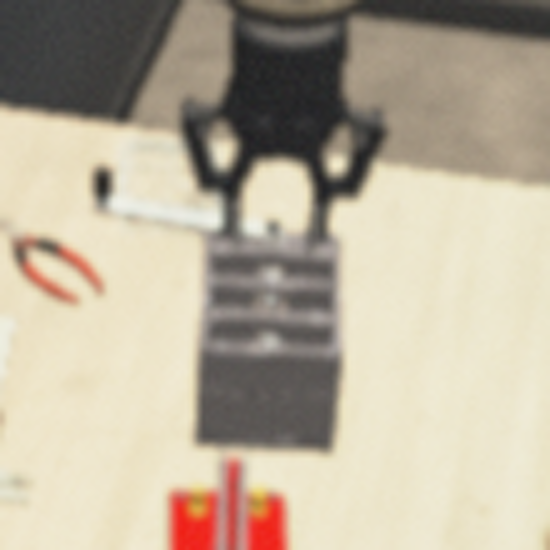

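The fingers are centred over the block in x. I'll descend into the middle pocket and check the force part-way.

Call:
arm_command --pt "0 0 2.5" --pt "0 0 4.2" --pt "0 0 5.2" --pt "0 0 5.8" --pt "0 0 5.8" --yaw '[0,0,0,0,0]' --grip '[4.5,4.5,4.5,4.5,4.5]'

```text
t: 7.7
tcp_pos: [0.4955, -0.1507, 0.0774]
tool_rot: [2.015, 2.41, 0.0]
wrist_force: [0.6, -0.9, 0.2]
gripper_width: 0.0449
grip_force: 0.0
```

Call:
arm_command --pt "0 0 1" --pt "0 0 1.9" --pt "0 0 1.9" --pt "0 0 1.9" --pt "0 0 1.9" --pt "0 0 1.9" --pt "0 0 1.9" --yaw '[0,0,0,0,0,0,0]' --grip '[4.5,4.5,4.5,1.6,1.6,1.6,1.6]'

```text
t: 8.57
tcp_pos: [0.4957, -0.1506, 0.0585]
tool_rot: [2.015, 2.41, 0.0]
wrist_force: [-0.5, -0.2, 4.6]
gripper_width: 0.0184
grip_force: 58.7
```

Call:
arm_command --pt "0 0 -1" --pt "0 0 -3" --pt "0 0 -5" --pt "0 0 -7" --pt "0 0 -9" --pt "0 0 -11.5" --pt "0 0 -12" --pt "0 0 -12" --yaw '[0,0,0,0,0,0,0,0]' --grip '[1.6,1.6,1.6,1.6,1.6,1.6,1.6,1.6]'

```text
t: 9.57
tcp_pos: [0.4954, -0.1506, 0.1781]
tool_rot: [2.015, 2.41, 0.0]
wrist_force: [0.3, -0.2, -1.2]
gripper_width: 0.0182
grip_force: 58.6
```

```bash
cat >>h.py <<'E'
def std(v): return blk(v,(.480,.205),-3.4)
E
python3 - <<'E'
from h import *
print(go(std([0,29,175]),-3.4))
E
```

```text
([38.09, 5.46, 0.31], 0.237)
```

Call:
arm_command --pt "3 0.5 0" --pt "7.5 1.1 0" --pt "12 1.7 0" --pt "16.5 2.4 0" --pt "21 3 0" --pt "25.5 3.6 0" --pt "30 4.3 0" --pt "34 4.9 0" --pt "37 5.3 0.2" --pt "38.09 5.46 0.31" --pt "38.09 5.46 0.31" --pt "38.09 5.46 0.31" --yaw '[0.02,0.05,0.08,0.11,0.14,0.17,0.2,0.22,0.237,0.237,0.237,0.237]' --grip '[1.6,1.6,1.6,1.6,1.6,1.6,1.6,1.6,1.6,1.6,1.6,1.6]'

```text
t: 11.08
tcp_pos: [0.4817, 0.233, 0.1749]
tool_rot: [2.287, 2.154, -0.001]
wrist_force: [0.1, 0.1, 0.2]
gripper_width: 0.0183
grip_force: 58.6
```

```bash
python3 - <<'E'
from h import *
print(go(std([0,29,104]),-3.4))
im=viewer.get_image("side")[:,:,::-1];cv2.imwrite("pics/side5.png",im)
im2=viewer.get_image("top")[:,:,::-1];cv2.imwrite("pics/top5.png",im2)
a=cv2.resize(im[185:285,280:370],None,fx=6,fy=6,interpolation=cv2.INTER_CUBIC)
b=cv2.resize(im2[190:260,230:290],None,fx=4,fy=4,interpolation=cv2.INTER_CUBIC)
o=np.zeros((600,785,3),np.uint8);o[:,:540]=a;o[:280,545:785]=b
cv2.imwrite("pics/crop5.png",o)
E
```

```text
([0.1, -0.0, 7.09], -0.0)
```

View pics/crop5.png

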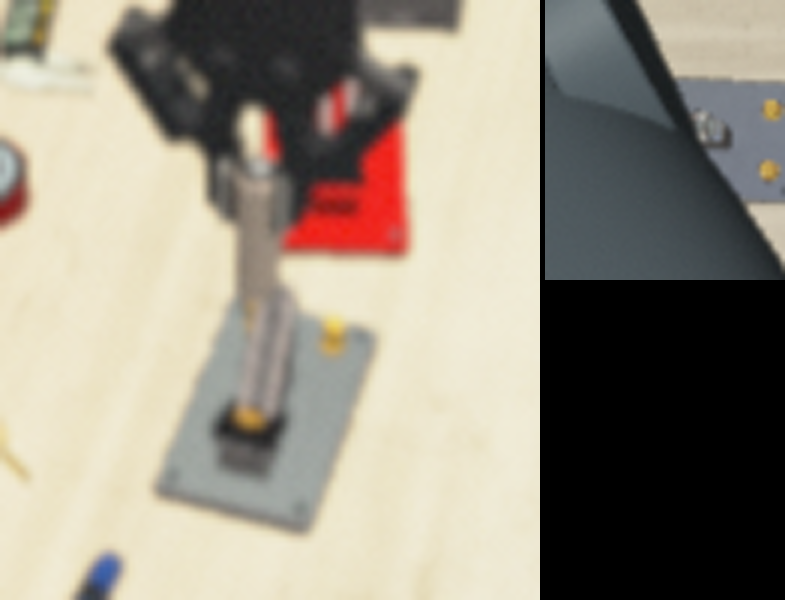

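```bash
python3 - <<'E'
from h import *
def proj(n,P):
    c=C[n];M=np.array(c["rotation"]);M=M if M.shape==(3,3) else R.from_rotvec(M).as_matrix()
    q=(np.atleast_2d(P)-np.array(c["eye"]))@M;return np.c_[c["cx"]+c["fx"]*q[:,0]/-q[:,2],c["cy"]-c["fy"]*q[:,1]/-q[:,2]]
f=lambda P:((proj("side",P)-[280,185]+.5)*6-.5).round(0).tolist()
p=telemetry.observe()["tcp_pos"]
print("cell axis",f([[p[0],p[1],p[2]-.0465+d] for d in(0,.02,.04,.06)]))
u=np.array([0,-53,84.8]);o=np.array([0,35,46])
print("contact",f([std(o)]),"rods mid",f([std(o+np.array([0,-10.2,-6.4])+u*k) for k in(.1,.3,.5,.64)]))
print("plate",f([std(v) for v in([40,-65,14],[-40,-65,14],[-40,65,14],[40,65,14])]))
im=cv2.cvtColor(cv2.imread("pics/side5.png"),6).astype(int)
for r in(222,226,230,244,248):print(r,im[r,310:336].tolist())
E
```

```text
cell axis [[254.0, 287.0], [255.0, 257.0], [256.0, 227.0], [256.0, 195.0]]
contact [[247.0, 414.0]] rods mid [[256.0, 387.0], [263.0, 348.0], [271.0, 308.0], [276.0, 280.0]]
plate [[228.0, 289.0], [378.0, 325.0], [308.0, 525.0], [148.0, 483.0]]
222 [231, 231, 232, 231, 229, 224, 211, 194, 171, 140, 127, 131, 135, 137, 125, 105, 109, 107, 95, 83, 87, 95, 99, 98, 94, 97]
226 [232, 230, 228, 226, 227, 225, 226, 226, 216, 170, 137, 131, 135, 140, 143, 143, 136, 124, 117, 114, 118, 120, 121, 122, 120, 113]
230 [230, 228, 228, 225, 225, 224, 226, 225, 214, 166, 132, 132, 137, 139, 144, 155, 188, 219, 229, 229, 230, 231, 232, 234, 232, 233]
244 [225, 224, 226, 221, 202, 174, 165, 162, 164, 159, 157, 163, 160, 141, 132, 144, 153, 137, 128, 148, 161, 161, 161, 160, 161, 161]
248 [226, 219, 192, 168, 163, 164, 165, 166, 163, 161, 161, 161, 145, 132, 142, 158, 148, 122, 124, 148, 159, 159, 159, 160, 160, 161]
```

```bash
python3 - <<'E'
from h import *
im=cv2.cvtColor(cv2.imread("pics/top0.png"),6).astype(int)
for c in(261,263,265,267,269,271,273):print(c,im[213:231,c].tolist())
for q,z in(([271.3,221.4],.097),([262,222],.065)):print(w("top",[q],z)[0])
print([std(v) for v in([0,-9,97],[0,14,65])])
# predicted top column profile centre for rods
E
```

```text
261 [109, 109, 109, 106, 89, 59, 88, 100, 78, 71, 73, 89, 100, 67, 52, 56, 81, 102]
263 [107, 107, 108, 108, 105, 88, 98, 98, 79, 76, 68, 93, 103, 106, 106, 106, 107, 109]
265 [108, 107, 106, 106, 106, 92, 100, 85, 75, 73, 77, 97, 98, 105, 105, 104, 106, 107]
267 [107, 108, 107, 106, 92, 102, 106, 90, 83, 80, 97, 111, 84, 84, 102, 108, 106, 109]
269 [107, 108, 107, 107, 113, 134, 144, 116, 105, 105, 130, 136, 92, 66, 91, 104, 107, 107]
271 [107, 107, 109, 108, 107, 96, 97, 110, 115, 107, 103, 90, 73, 64, 90, 104, 107, 106]
273 [108, 109, 108, 107, 108, 107, 107, 112, 112, 110, 111, 109, 81, 63, 89, 103, 108, 107]
[0.47802046 0.18984319 0.097     ]
[0.48059426 0.21693286 0.065     ]
[[np.float64(0.47946624263781634), np.float64(0.1960158415486861), np.float64(0.097)], [np.float64(0.48083028923006343), np.float64(0.2189753575909327), np.float64(0.065)]]
```

```bash
sed -i 's/(.480,.205),-3.4/(.4788,.205),-3.4/' h.py; python3 - <<'E'
from h import *
print(go(std([0,31,100]),-3.4))
E
```

```text
([0.28, -0.14, 7.52], -0.001)
```

Call:
arm_command --pt "0.28 -0.13 1.5" --pt "0.28 -0.13 3" --pt "0.28 -0.13 4.5" --pt "0.28 -0.13 5.8" --pt "0.28 -0.13 6.5" --pt "0.28 -0.13 7" --pt "0.28 -0.13 7.4" --pt "0.28 -0.13 7.4" --yaw '[0,0,0,0,0,0,0,0]' --grip '[1.6,1.6,1.6,1.6,1.6,1.6,1.6,1.6]'

```text
t: 12.18
tcp_pos: [0.4806, 0.2369, 0.1011]
tool_rot: [-2.286, -2.155, -0.0]
wrist_force: [0.3, 0.6, -0.7]
gripper_width: 0.0185
grip_force: 58.6
```

Call:
arm_command --pt "-0.2 0 0" --pt "-0.4 0 -0.02" --pt "-0.6 0 -0.05" --pt "-0.6 0 -0.05" --yaw '[0,0,0,0]' --grip '[1.6,1.6,1.6,1.6]'

```text
t: 12.68
tcp_pos: [0.4805, 0.231, 0.1019]
tool_rot: [-2.286, -2.155, -0.002]
wrist_force: [1.6, 3.2, 0.3]
gripper_width: 0.0184
grip_force: 58.6
```

Call:
arm_command --pt "-0.3 0 0" --pt "-0.6 0 0" --pt "-0.9 0 0" --pt "-1.2 0 0.02" --pt "-1.5 0 0.05" --pt "-1.5 0 0.05" --yaw '[0,0,0,0,0,0]' --grip '[1.6,1.6,1.6,1.6,1.6,1.6]'

```text
t: 13.42
tcp_pos: [0.4798, 0.2164, 0.1017]
tool_rot: [-2.286, -2.155, -0.003]
wrist_force: [0.5, 4.8, 2.4]
gripper_width: 0.0184
grip_force: 60.1
```

```bash
python3 - <<'E'
from h import *
s=telemetry.observe();print(s["wrist_force"],s["wrist_torque"],s["tcp_pos"])
im=viewer.get_image("side")[:,:,::-1];cv2.imwrite("pics/side6.png",im)
cv2.imwrite("pics/crop6.png",cv2.resize(im[185:285,280:370],None,fx=6,fy=6,interpolation=cv2.INTER_CUBIC))
E
```

```text
[0.47405045 4.77177901 2.39971682] [ 1.33033662 -0.22857746 -0.06123241] [0.47983045 0.21640769 0.1016749 ]
```

View pics/crop6.png

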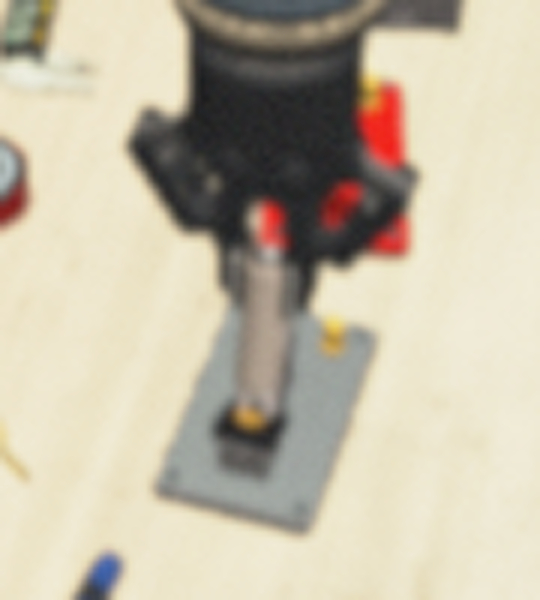

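The cell is tilting and sits centred between the rods, with its foot just above the contact at (250,405). I'll continue the tilt.

Call:
arm_command --pt "-0.25 0 0.04" --pt "-0.5 0 0.08" --pt "-0.75 0 0.13" --pt "-0.97 0 0.19" --pt "-1.2 0 0.26" --pt "-1.42 0 0.33" --pt "-1.42 0 0.33" --yaw '[0,0,0,0,0,0,0]' --grip '[1.6,1.6,1.6,1.6,1.6,1.6,1.6]'

```text
t: 14.35
tcp_pos: [0.4791, 0.2024, 0.0984]
tool_rot: [-2.285, -2.155, -0.003]
wrist_force: [0.5, 6.6, 4.4]
gripper_width: 0.0182
grip_force: 61.6
```

Call:
arm_command --pt "-0.1 0 0.03" --pt "-0.2 0 0.07" --pt "-0.3 0 0.11" --pt "-0.3 0 0.11" --yaw '[0,0,0,0]' --grip '[1.6,1.6,1.6,1.6]'

```text
t: 14.85
tcp_pos: [0.4788, 0.1992, 0.0972]
tool_rot: [2.286, 2.155, 0.003]
wrist_force: [1.4, 5.6, 5.5]
gripper_width: 0.0185
grip_force: 61.3
```

Call:
arm_command --pt "-0.05 0 0.1" --pt "0 0 0.2" --pt "0.05 0 0.3" --pt "0.1 0 0.4" --pt "0.17 0 0.52" --pt "0.24 0 0.64" --pt "0.3 0 0.74" --pt "0.3 0 0.74" --yaw '[0,0,0,0,0,0,0,0]' --grip '[1.6,1.6,1.6,1.6,1.6,1.6,1.6,1.6]'

```text
t: 15.85
tcp_pos: [0.4791, 0.2026, 0.09]
tool_rot: [-2.285, -2.155, -0.004]
wrist_force: [1.5, 6.7, 5.1]
gripper_width: 0.0182
grip_force: 61.7
```

```bash
python3 - <<'E'
from h import *
s=telemetry.observe();print(s["wrist_force"],s["wrist_torque"],go(std([0,35-.53*65.2,46+.848*65.2-18.7]),-3.4))
im=viewer.get_image("side")[:,:,::-1];cv2.imwrite("pics/side7.png",im)
cv2.imwrite("pics/crop7.png",cv2.resize(im[205:285,290:350],None,fx=7,fy=7,interpolation=cv2.INTER_CUBIC))
E
```

```text
[1.54296031 6.73437087 5.06859215] [ 2.1003591  -0.43591411 -0.03913373] ([0.28, -0.05, 0.74], 0.001)
```

View pics/crop7.png

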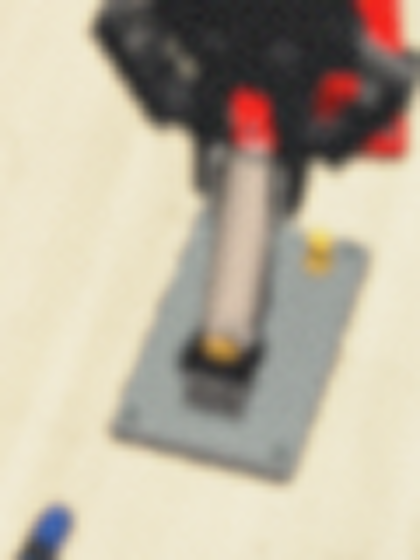

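The foot is still about 8 mm above the seat, with the brass visible at (222,347). I'll slide it down.

Call:
arm_command --pt "0.05 0 0.1" --pt "0.1 0 0.2" --pt "0.15 0 0.3" --pt "0.2 0 0.4" --pt "0.25 0 0.5" --pt "0.25 0 0.5" --yaw '[0,0,0,0,0,0]' --grip '[1.6,1.6,1.6,1.6,1.6,1.6]'

```text
t: 16.65
tcp_pos: [0.4791, 0.2047, 0.0847]
tool_rot: [-2.286, -2.155, -0.002]
wrist_force: [1.8, 5.9, 3.1]
gripper_width: 0.0184
grip_force: 61.3
```

Call:
arm_command --pt "0.02 0 0.05" --pt "0.04 0 0.1" --pt "0.04 0 0.1" --yaw '[0,0,0]' --grip '[1.6,1.6,1.6]'

```text
t: 17.02
tcp_pos: [0.4792, 0.2051, 0.0838]
tool_rot: [-2.286, -2.155, -0.003]
wrist_force: [2.3, 5.7, 5.1]
gripper_width: 0.0188
grip_force: 61.4
```

Call:
arm_command --pt "0.03 0 0.05" --pt "0.05 0 0.1" --pt "0.05 0 0.1" --yaw '[0,0,0]' --grip '[1.6,1.6,1.6]'

```text
t: 17.4
tcp_pos: [0.4793, 0.2056, 0.0829]
tool_rot: [2.286, 2.155, 0.002]
wrist_force: [1.1, 4.5, 7.3]
gripper_width: 0.0182
grip_force: 61.5
```

The foot is touching the contact. I'll release, then raise straight up.

Call:
arm_command --pt "0 0 0" --pt "0 0 0" --pt "0 0 0" --pt "0 0 0" --pt "0 0 0" --pt "0 0 0" --yaw '[0,0,0,0,0,0]' --grip '[2.2,2.5,2.9,3.3,3.6,3.6]'

```text
t: 18.15
tcp_pos: [0.4787, 0.2051, 0.0823]
tool_rot: [2.286, 2.155, -0.0]
wrist_force: [0.4, 0.7, -0.6]
gripper_width: 0.0357
grip_force: 0.0
```

Call:
arm_command --pt "0 0 -1" --pt "0 0 -3" --pt "0 0 -6" --pt "0 0 -10" --pt "0 0 -14" --pt "-5 0 -14" --pt "-10 0 -14" --pt "-16 0 -14" --pt "-22 0 -14" --pt "-28 0 -14" --pt "-28 0 -14" --yaw '[0,0,0,0,0,0,0,0,0,0,0]' --grip '[3.6,3.6,3.6,3.6,3.6,3.6,3.6,3.6,3.6,3.6,3.6]'

```text
t: 19.52
tcp_pos: [0.4617, -0.0779, 0.2231]
tool_rot: [2.291, 2.148, 0.0]
wrist_force: [0.7, -0.2, 0.1]
gripper_width: 0.036
grip_force: 0.0
```

```bash
python3 - <<'E'
from h import *
o=[]
for n,(x,y) in(("top",(240,195)),("side",(290,205))):
    im=viewer.get_image(n)[:,:,::-1];cv2.imwrite(f"pics/{n}8.png",im);o.append(cv2.resize(im[y:y+80,x:x+60],None,fx=6,fy=6,interpolation=cv2.INTER_CUBIC))
cv2.imwrite("pics/crop8.png",np.hstack(o))
u=np.array([0,-53,84.8]);o=np.array([0,35,46])
print(w("side",cr([[0,0]],1,(0,0)),.1)[0], std(o+.78*u))
E
```

```text
[ 3.03585869 -1.26531743  0.1       ] [np.float64(0.4784239975915284), np.float64(0.1986711594909633), np.float64(0.11214400000000001)]
```

View pics/crop8.png

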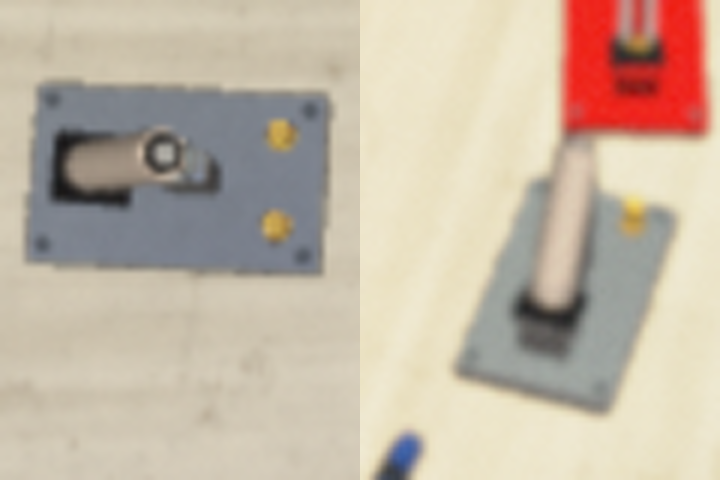

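The cell lies in the cradle with its button up at (163,155) in the top crop, and the brass contact is covered. I'll check the button position, then hand in.

```bash
python3 - <<'E'
from h import *
p=w("top",[[266.75,220.4]],.112)[0];print(p)
if np.linalg.norm(p[:2]-[.4784,.1987])<.006: print(env.job_done())
E
```

```text
[0.47896777 0.19908579 0.112     ]
the job is handed in; nothing more can be done
None
```

The job is handed in. The long cell lies in the grey stand's cradle, button end up, with its top measured about 1 mm from where a fully seated cell's should be. The bar is swung back about 1.75 rad, and nothing else was deliberately touched; I did not re-check the bar or the shorter cells just before handing in, and the judge's verdict was not returned.

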